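# Tip the tenoned post end onto the marking-out board

## Task

The post end with the tenon on top has to lie down on the marking-out board so that its side can be marked. Without lifting it off the bench, slide it upright until its foot is against the board's dark front edge, which serves as the fence; then push it high up so that it tips over that edge and lies flat on the board, tenon pointing squarely away from the fence. Leave the plain post end standing where it is.

Things in the scene. Friction and masses are not known exactly. Their poses are not given: they have to be found in the camera images.
- board: Plywood board fixed to the bench, 240 mm deep, 380 wide, 12 thick; its front edge, a dark hardwood strip 12 mm high, is the fence. Origin: middle of the fence edge, at bench height; x points level from the fence into the board (0 to 240 mm), y along the fence (-190 to 190), z up. Both post ends start on the bench on its -x side, 20 to 90 mm clear of the fence, nearly square to it.
- post_mid (a point): Tenoned post end: wood block 72x72x110 mm, 0.25-0.5 kg, with a tenon 26x50 mm, 14 high, on top (124 in all). Point: centre of the 72x72x110 part, 55 mm above its foot; z to the tenon, x at first about to the fence. Too wide for most grippers. Pushed 40 mm up or lower it slides upright; foot at the fence, pushed at 80 mm or higher, it tips, past 45 deg falls by itself and lies with its foot some 15 mm out.
- plain_mid (a point): The plain post end, to be left alone: same wood, standing, 72 x 72 mm and 110 mm tall, flat top without a tenon. It stands beside the other along the fence, 120 to 180 mm from it centre to centre. Point: its centre, 55 mm above its foot; z is up.
Things that resemble listed ones, but are neither listed nor needed, are in the scene too. Leave any pink or turquoise look-alike of the part that bears post_mid alone. Leave any yellow look-alike of the part that bears plain_mid alone.

How it is judged:
By the outcome, as a careful person would: the job done as asked, in the order asked, and still so for the second after the job is handed in, with the robot touching nothing.
It also fails if it takes over 45 s, if anything falls off the work surface, if the arm or the gripper's body presses on something with over 40 N, if the wrist force passes 120 N, or if a joint passes its speed limit or range.

## Robot

A 6-joint arm with a two-finger parallel gripper is mounted at the origin on the work surface. World frame = base frame: x ahead of the robot, y to its left, z up, the work surface at z = 0. Lengths are in m, angles in rad, forces in N, time in s.
With the tool pointing down it reaches from about 0.375 to 0.9 m from the base axis. Payload 3.1 kg.
Tool frame: the origin (TCP) lies at the very end of the fingers, on their centre line; the grasp point (between the pads) lies 19 mm behind it (manip.hold_point_z is the distance from the TCP to the grasp point, in m); y points along the fingers, z is the direction in which the jaws open and shut, and the axes are right-handed (so a half turn about y gives the same grasp; the last joint's range is limited). The gripper opens to 85 mm and grips with 20 to 120 N. Pads are 22 mm wide; open, the fingers measure 114 mm over their backs; the gripper's body (76 mm by 85 mm) begins 54 mm behind the grasp point. The pads swing forward as they close: fully open they stand 13 mm farther back than shut.
Start: joints at [-1.49, 0.527, 1.433, -0, 1.181, -0.178], TCP at [0.161, -0.604, 0.231] pointing down, gripper open.
Joint ranges: [-3.08, 3.08], [-0.75, 2.2], [0.22, 2.44], [-1.43, 4.57], [0, 2.65], [-2.85, 2.85]. Speed limits (rad/s): [2.79, 2.79, 3.14, 3.14, 3.14, 3.14].

## Interface

Orientations are given as a unit quaternion [x, y, z, w].
In Python, from station import manip, eyes, workorder gives the robot as it stands. The module is installed in compiled form; this text tells all that it offers.
- The arm moves only by the shell command python3 -m jog 'ROWS' [OPENING] [FORCE]. ROWS is JSON, a list of rows, each a list of 2 entries, a list of its own where there are three numbers: the shift along the tool's x, y, z in cm, then the turn about the tool's y in rad. A call has 1 to 20 rows; each row is the pose to reach, as a shift and turn from the pose commanded when the call began, along the tool's axes at that moment; what a row does not reach only later rows make up. A row lasts 1/12 s, in which the tool goes at most 41.7 mm and 7.16 degrees, less where a joint would pass 70% of its speed; a pose out of reach is approached as far as the arm can. A call with a gripper value outside its range is refused whole. OPENING is the finger opening in cm, from 0 to 8.54, set as the call begins (- or left out, the last holds). The fingers move at their own pace and stop on an object; FORCE is the grip in N (left out, the last holds). Time passes only in rows, so rows that repeat a pose let the fingers close. It gives the time, the measured TCP pose, the force and the opening at its end, in the units of the state.
- manip.sense(): the state, without advancing time (a new reading comes with each control period).
- eyes.snapshot(name): name is "side" or "top"; returns a dict with "frame" (420x560x3 uint8, red, green, blue), "vfov" (degrees; the focal length in pixels is half the picture's height over the tangent of half this angle, whatever the lens; pixels are square), "cx", "cy" (the principal point, pixels), "rvec" (rotation vector, rad) and "tvec" (3), from world to camera coordinates, as OpenCV has them. Camera axes: x right, y down, z forward; pixel columns grow to the right and rows downward; lengths in m; the calibration is good to about 2 mm. A picture is of the moment at which its call begins. There is no depth.
- workorder.sign_off(): hands the job in, once; it reports no verdict.
The state is a dict: "t": time; "q": joint angles; "qd": joint speeds; "tau": joint torques, N m; "tcp_pos": TCP position; "tool_rot": TCP orientation; "force": force on the tool from outside, world axes, zero at the start; "ft_torque": the same for the moment, N m; "finger_gap": opening from 0.0 (shut) to 1.0 (fully open).
Only numpy, scipy, OpenCV 4.12 (cv2) and the standard library are available. Lean on these libraries where they do the work, as an engineer would, in place of code of your own. Each camera call takes 0.05 s, during which the arm holds its last target. There are 200 camera calls.

## Working session

There is one attempt and no reset: what is moved stays moved. The work goes in short steps, Python scripts to look and compute and a shell command to move; the robot and the scene stay as the last step left them, time stands still between calls to the robot, and variables do not carry over. Pictures are saved under pics/ and viewed, about 8 in all and at most 12, crops included, and the job is handed in when it is done.

```bash
mkdir -p pics
cat > h.py <<'E'
import numpy as np, cv2
from station import manip, eyes, workorder
def snap(n,fn=None):
    s=eyes.snapshot(n)
    if fn: cv2.imwrite('pics/'+fn,s['frame'][:,:,::-1])
    return s
def cam(s):
    R,_=cv2.Rodrigues(np.array(s['rvec'],float)); t=np.array(s['tvec'],float).ravel()
    f=s['frame'].shape[0]/2/np.tan(np.radians(s['vfov'])/2)
    return R,t,f
def ray(s,u,v,z):
    R,t,f=cam(s); d=R.T@np.array([(u-s['cx'])/f,(v-s['cy'])/f,1]); c=-R.T@t
    return c+d*(z-c[2])/d[2]
def proj(s,p):
    R,t,f=cam(s); c=R@np.array(p)+t
    return c[:2]/c[2]*f+[s['cx'],s['cy']]
E
python3 - <<'E'
from h import *
s=manip.sense();print({k:np.round(v,3).tolist() for k,v in s.items()})
for n in('top','side'):
    a=snap(n,n+'0.png');R,t,f=cam(a);print(n,f,-R.T@t,R[2])
i=np.hstack([cv2.imread('pics/top0.png'),cv2.imread('pics/side0.png')])
E
```

```text
{'t': 0.0, 'q': [-1.49, 0.528, 1.434, -0.0, 1.181, -0.179], 'qd': [-0.002, -0.001, 0.001, -0.0, 0.0, 0.0], 'tau': [-0.002, -44.236, -17.803, -0.0, 0.008, 0.0], 'tcp_pos': [0.161, -0.603, 0.23], 'tool_rot': [-0.092, 0.702, -0.7, 0.092], 'force': [-0.023, -0.353, 0.255], 'ft_torque': [-0.012, 0.041, -0.011], 'finger_gap': 0.996}
top 417.4292938775859 [0.63487231 0.03311114 0.73233484] [ 0.09641626 -0.036753   -0.99466231]
side 383.3883210244049 [ 0.57294591 -0.40421109  0.53928553] [ 0.19643687  0.67562423 -0.71059444]
```

View pics/top0.png

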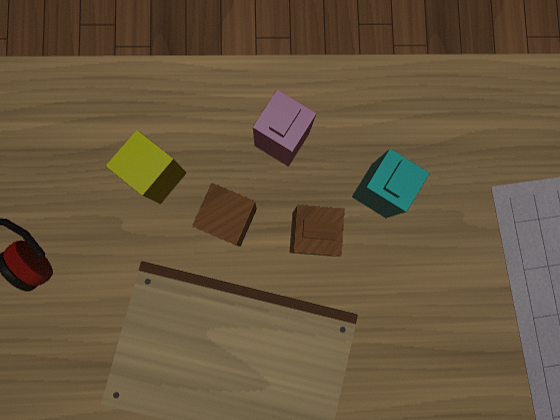

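View pics/side0.png

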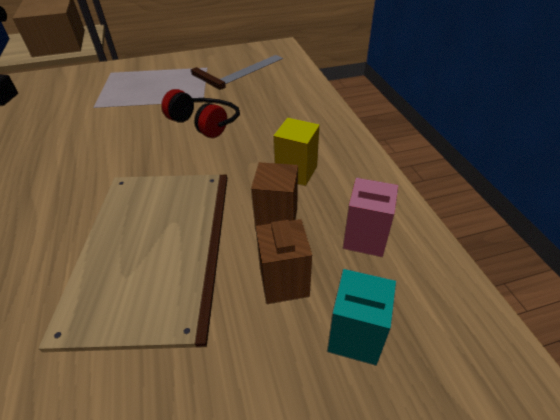

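The top view shows two brown post ends, one at (225,214) and one at (320,230). In the side view they are at (275,192) and (285,260). The pink (284,127), turquoise (391,183) and yellow (146,167) blocks are look-alikes. The post with the tenon is the brown one at top (320,230) / side (285,260), and the plain one is at top (225,214). I'll confirm this with an enlarged crop and measure.

Run:
```python
from h import *
T=snap('top');S=snap('side')
a=cv2.resize(T['frame'][165:340,130:370],None,fx=3.3,fy=3.3,interpolation=cv2.INTER_CUBIC)
cv2.imwrite('pics/crop1.png',a[:,:,::-1])
b=cv2.resize(S['frame'][150:350,180:330],None,fx=3,fy=3,interpolation=cv2.INTER_CUBIC)
cv2.imwrite('pics/crop2.png',b[:,:,::-1])
# fence ends, top, z=.012
for p in [(140,262),(357,315),(139,269),(356,323)]: print('fence',p,ray(T,*p,.012))
for p in [(227,176),(208,338)]: print('fenceS',p,ray(S,*p,.012))
for p in [(294,206),(344,208),(341,255),(291,252)]: print('post',p,ray(T,*p,.11))
```

```text
fence (140, 262) [0.62784657 0.24529276 0.012     ]
fence (357, 315) [ 0.52916328 -0.12150675  0.012     ]
fence (139, 269) [0.6161037 0.2468652 0.012    ]
fence (356, 323) [ 0.51585453 -0.11923648  0.012     ]
fenceS (227, 176) [0.62692658 0.23357823 0.012     ]
fenceS (208, 338) [ 0.53322122 -0.11944263  0.012     ]
post (294, 206) [ 0.7069891  -0.01182723  0.11      ]
post (344, 208) [ 0.70248266 -0.08732513  0.11      ]
post (341, 255) [ 0.6320417 -0.0800992  0.11     ]
post (291, 252) [ 0.63823679 -0.00550924  0.11      ]
```

View pics/crop1.png

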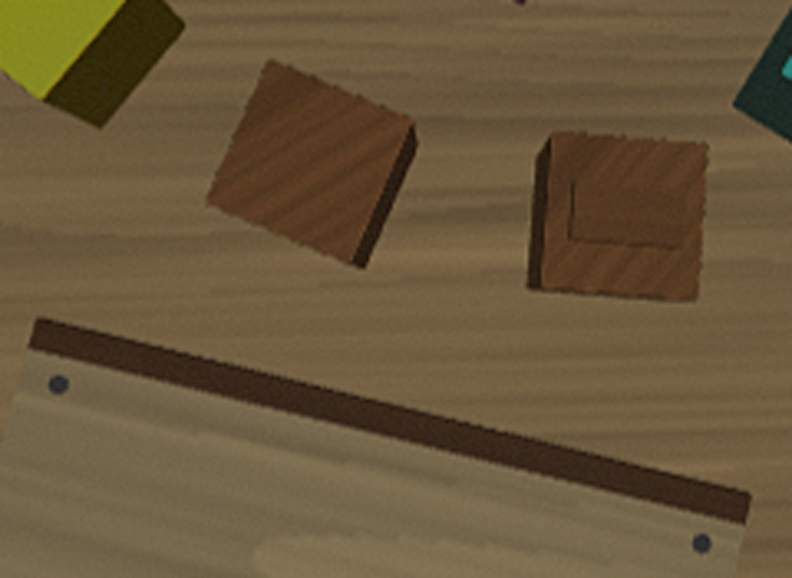

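View pics/crop2.png

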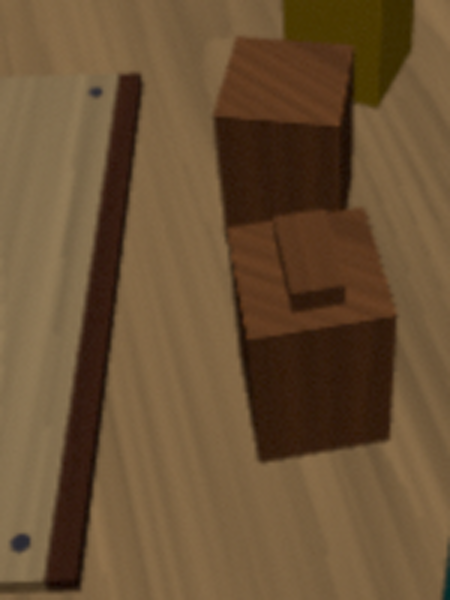

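The enlarged crops confirm it: the tenon is on the right-hand brown block (crop1 (625,215), crop2 (310,260)), and the left brown block has a plain flat top. The fence's dark edge runs from (140,262) to (357,315) in the top view, and the board lies towards the robot. Next I'll compute the geometry and the clearance to the look-alikes.

```bash
cat >> h.py <<'E'
A=np.array([.6278,.2453]);B=np.array([.5292,-.1215]);O=(A+B)/2
ey=(B-A)/np.linalg.norm(B-A); ex=np.array([ey[1],-ey[0]])
def bf(p): p=np.array(p)[:2]-O; return np.round([p@ex*1000,p@ey*1000],1)
def tool():
    from scipy.spatial.transform import Rotation as Ro
    s=manip.sense(); return s, Ro.from_quat(s['tool_rot']).as_matrix()
E
python3 - <<'E'
from h import *
T=snap('top'); print('O',O,'ex',ex,'ey',ey)
# top faces px at z=.11
objs={'tenon':[(297.6,205.3),(344.5,208.3),(341.2,255.9),(294,252.3)] ,'plain':[(211,184),(255.5,202),(239,245.5),(193,227)]}
hsv=cv2.cvtColor(T['frame'],cv2.COLOR_RGB2HSV)
for k,v in objs.items():
    w=[ray(T,*p,.11) for p in v]; print(k,[bf(x) for x in w],'c',bf(np.mean(w,0)),np.round(np.mean(w,0),3))
for k,(lo,hi,c) in {'pink':(150,179,(284,120)),'turq':(80,100,(391,183))}.items():
    m=cv2.inRange(hsv,(lo,40,110),(hi,255,255)); m[:,:230]=0;m[:,450:]=0
    cs=max(cv2.findContours(m,0,2)[0],key=cv2.contourArea)
    r=cv2.boxPoints(cv2.minAreaRect(cs)); print(k,np.round(r).tolist(),[bf(ray(T,*p,.11)) for p in r])
s,R=tool(); print(np.round(R,3)); 
for i in 0,2: print('axis',i,'in board frame',np.round([R[:2,i]@ex,R[:2,i]@ey],3))
print('tcp',bf(s['tcp_pos']))
E
```

```text
O [0.5785 0.0619] ex [-0.96571737  0.25959578] ey [-0.25959578 -0.96571737]
tenon [array([-145.6,   42.9]), array([-158.2,  112.8]), array([-87.3, 123.8]), array([-75.8,  54. ])] c [-116.7   83.4] [ 0.67  -0.049  0.11 ]
plain [array([-145.5,  -91. ]), array([-135.2,  -19.7]), array([-66.2, -27.7]), array([ -76.6, -100.5])] c [-105.9  -59.7] [0.696 0.092 0.11 ]
pink [[252.0, 127.0], [276.0, 88.0], [316.0, 113.0], [292.0, 152.0]] [array([-245.9,  -52.6]), array([-314.8,  -31.3]), array([-291.8,   37. ]), array([-223.3,   15. ])]
turq [[366.0, 186.0], [390.0, 149.0], [429.0, 173.0], [406.0, 211.0]] [array([-198.8,  137.6]), array([-265.1,  159.9]), array([-242.9,  227.4]), array([-176.9,  204.5])]
[[-0.966 -0.     0.257]
 [-0.257  0.001 -0.966]
 [-0.    -1.    -0.001]]
axis 0 in board frame [0.867 0.499]
axis 2 in board frame [-0.499  0.867]
tcp [230.8 751.2]
```

Run:
```python
from h import *
s,R=tool()
g=O-.232*ex+.085*ey; d=np.array([*g,.23])-s['tcp_pos']
print(g, 'cm in tool axes',R.T@d*100, np.hypot(*g))
z=R[:2,2]; print('turn', -(np.pi-np.arctan2(z@ey,z@ex)))
```

```text
[ 0.78048079 -0.0804122 ] cm in tool axes [-73.35356883   0.13215131 -34.64161224] 0.7846122489353952
turn -1.0483673175796042
```

```bash
python3 -m jog '[[[-20,0,-9.4],-0.5],[[-40,0,-18.9],-1.048],[[-60,0,-28.3],-1.048],[[-60,0,-28.3],-1.048],[[-60,0,-28.3],-1.048],[[-73.4,0,-34.6],-1.048],[[-73.4,0,-34.6],-1.048],[[-73.4,0,-34.6],-1.048],[[-73.4,0,-34.6],-1.048],[[-73.4,0,-34.6],-1.048],[[-73.4,0,-34.6],-1.048],[[-73.4,0,-34.6],-1.048],[[-73.4,0,-34.6],-1.048],[[-73.4,0,-34.6],-1.048],[[-73.4,0,-34.6],-1.048],[[-73.4,0,-34.6],-1.048],[[-73.4,0,-34.6],-1.048],[[-73.4,0,-34.6],-1.048],[[-73.4,0,-34.6],-1.048],[[-73.4,0,-34.6],-1.048]]' 8.54 20
python3 - <<'E'
from h import *
S=snap('side','side1.png'); s,R=tool(); print(s['q'],np.round(R,3),bf(s['tcp_pos']),s['tcp_pos'])
E
```

```text
t: 1.92
tcp_pos: [0.7841, -0.0764, 0.2306]
tool_rot: [-0.43, 0.56, -0.56, 0.432]
force: [0.9, -0.7, 0.4]
finger_gap: 0.995
[-0.23708017  0.76944673  0.94672884  0.0034197   1.42232344  0.01963389] [[-0.254  0.004  0.967]
 [-0.967  0.003 -0.254]
 [-0.003 -1.     0.003]] [-235.3   78.1] [ 0.78550871 -0.07457134  0.23021996]
```

View pics/side1.png

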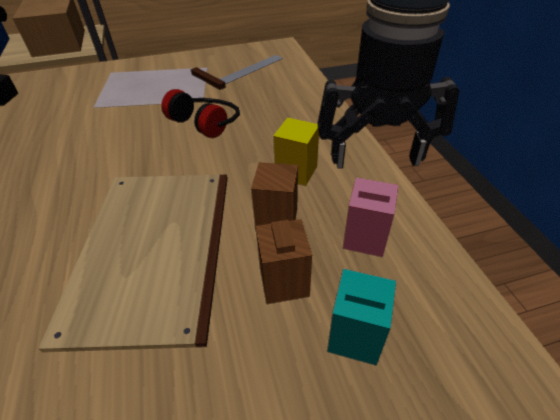

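The picture shows the gripper's knuckles bulging out above the fingertips (about (322,105), tips at (340,165)). A low push with the finger back would therefore touch too high, and the wrist body would hit the tenon. The jaws (85 mm) do span the post (72 mm), so I'll hold it lightly across y and drag it level to the fence. Then I'll let go, go behind it and tip it with the fingertips.

```bash
cat >> h.py <<'E'
def go(bx,by,z,ang=None):
    """board mm target -> tool cm ; ang = wanted tool-z angle in board frame, deg"""
    s,R=tool(); g=O+bx/1000*ex+by/1000*ey
    d=R.T@(np.array([*g,z])-s['tcp_pos'])*100; zz=R[:2,2]; a=np.degrees(np.arctan2(zz@ey,zz@ex))
    print('at',bf(s['tcp_pos']),round(s['tcp_pos'][2],4),'ang',round(a,2),'cm',np.round(d,2),'turn',None if ang is None else round(-np.radians((ang-a+180)%360-180),3),'F',np.round([s['force'][:2]@ex,s['force'][:2]@ey,s['force'][2]],1),'gap',round(s['finger_gap'],3))
E
python3 -c "
from h import *
go(-116.7,83.4,.23,99.4)"
```

```text
at [-235.3   78.1] 0.2302 ang -179.69 cm [  0.47  -0.02 -11.87] turn 1.412 F [-1.3 -1.4  0.2] gap 0.997
```

```bash
python3 -m jog '[[[0.5,0,-4],0.12],[[0.5,0,-8],0.25],[[0.5,0,-11.9],0.5],[[0.5,0,-11.9],1.41],[[0.5,0,-11.9],1.41],[[0.5,0,-11.9],1.41],[[0.5,0,-11.9],1.41],[[0.5,0,-11.9],1.41],[[0.5,0,-11.9],1.41],[[0.5,0,-11.9],1.41],[[0.5,0,-11.9],1.41],[[0.5,0,-11.9],1.41],[[0.5,0,-11.9],1.41],[[0.5,0,-11.9],1.41],[[0.5,0,-11.9],1.41],[[0.5,0,-11.9],1.41]]'
python3 -c "
from h import *
go(-116.7,83.4,.115,99.4)"
```

```text
t: 3.3
tcp_pos: [0.6648, -0.055, 0.2313]
tool_rot: [0.036, 0.706, -0.706, -0.036]
force: [-0.0, 0.8, 0.9]
finger_gap: 0.999
at [-113.6   90.5] 0.2313 ang 99.23 cm [-0.42 11.63 -0.65] turn -0.003 F [ 0.2 -0.8  0.9] gap 0.999
```

```bash
python3 -m jog '[[[-0.4,3,-0.65],0],[[-0.4,6,-0.65],0],[[-0.4,8,-0.65],0],[[-0.4,8,-0.65],0],[[-0.4,8,-0.65],0]]'
python3 -c "
from h import *
go(-116.7,83.4,.065,99.4)
T=snap('top'); S=snap('side')
a=cv2.resize(T['frame'][150:300,220:420],None,fx=2,fy=2); b=cv2.resize(S['frame'][130:330,200:400],None,fx=2,fy=2)
c=np.zeros((400,800,3),np.uint8); c[:300,:400]=a; c[:,400:]=b
cv2.imwrite('pics/pre.png',c[:,:,::-1])"
```

```text
t: 3.72
tcp_pos: [0.6688, -0.0487, 0.1502]
tool_rot: [0.035, 0.706, -0.706, -0.037]
force: [0.9, 0.0, 1.9]
finger_gap: 1.001
at [-115.9   83.4] 0.1502 ang 99.21 cm [-0.1   8.52  0.02] turn -0.003 F [-0.9 -0.3  1.9] gap 1.001
```

View pics/pre.png

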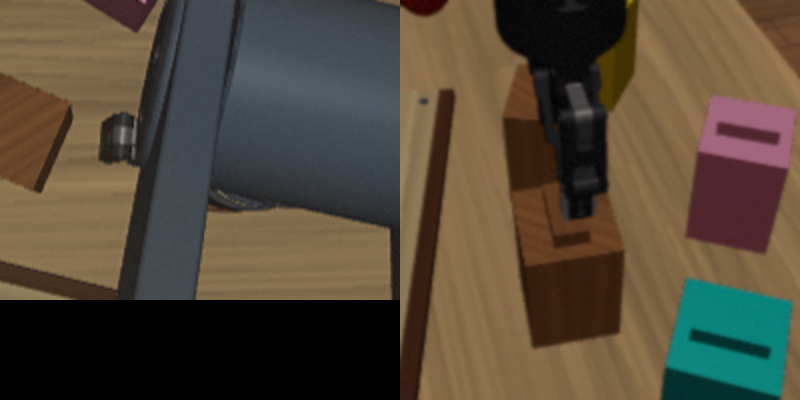

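The side view shows the near finger centred over the tenoned post and clear of its neighbours (crop2 half (578,205)). In the top view the forearm hides the post. Now I'll lower the gripper over it.

```bash
python3 -m jog '[[[-0.1,2,0],0],[[-0.1,4,0],0],[[-0.1,5,0],0],[[-0.1,6,0],0],[[-0.1,6,0],0]]'
python3 -c "
from h import *
go(-116.7,83.4,.065,99.4)"
```

```text
t: 4.23
tcp_pos: [0.6699, -0.0489, 0.0904]
tool_rot: [0.036, 0.706, -0.706, -0.037]
force: [0.4, 0.1, -0.3]
finger_gap: 1.003
at [-117.1   83.3] 0.0904 ang 99.19 cm [0.03 2.54 0.  ] turn -0.004 F [-0.4 -0.2 -0.3] gap 1.003
```

```bash
python3 -m jog '[[[0,0.8,0],0],[[0,1.5,0],0],[[0,2,0],0],[[0,2.5,0],0],[[0,2.5,0],0]]'
python3 -c "
from h import *
go(-116.7,83.4,.065,99.4)"; python3 -m jog '[[[0,0,0],0],[[0,0,0],0],[[0,0,0],0],[[0,0,0],0],[[0,0,0],0],[[0,0,0],0]]' 6.6 50
python3 -c "
from h import *
go(-36,83.4,.065,90)"
```

```text
t: 4.65
tcp_pos: [0.6698, -0.0489, 0.0652]
tool_rot: [0.035, 0.706, -0.706, -0.037]
force: [0.1, 0.1, 0.1]
finger_gap: 0.999
at [-116.9   83.3] 0.0652 ang 99.19 cm [0.02 0.02 0.01] turn -0.004 F [-0.1 -0.1  0.1] gap 0.999
t: 5.15
tcp_pos: [0.6708, -0.0492, 0.0665]
tool_rot: [-0.036, -0.706, 0.706, 0.036]
force: [0.6, -1.1, -1.3]
finger_gap: 0.837
at [-117.9   83.3] 0.0665 ang 99.19 cm [ 8.09  0.15 -1.3 ] turn 0.16 F [-0.9  0.9 -1.3] gap 0.837
```

```bash
python3 -m jog '[[[0.5,0,-0.08],0.01],[[1.2,0,-0.2],0.03],[[2,0,-0.32],0.05],[[3,0,-0.48],0.08],[[4,0,-0.64],0.11],[[5,0,-0.8],0.14],[[5.8,0,-0.93],0.16],[[6.4,0,-1.03],0.16],[[6.8,0,-1.1],0.16],[[6.8,0,-1.1],0.16]]'
python3 -c "
from h import *
go(-36,83.4,.065,90)"
```

```text
t: 5.98
tcp_pos: [0.6026, -0.0306, 0.0665]
tool_rot: [0.092, 0.701, -0.701, -0.093]
force: [-1.6, -0.2, 2.7]
finger_gap: 0.836
at [-47.3  83.1] 0.0665 ang 90.05 cm [1.12 0.15 0.03] turn 0.001 F [1.5 0.7 2.7] gap 0.836
```

```bash
python3 -m jog '[[[0.2,0,0],0],[[0.4,0,0],0],[[0.6,0,0],0],[[0.7,0,0],0],[[0.7,0,0],0]]'
python3 -c "
from h import *
go(-36,83.4,.065,90)
S=snap('side')
b=cv2.resize(S['frame'][200:340,160:330],None,fx=4,fy=4,interpolation=cv2.INTER_CUBIC)
cv2.imwrite('pics/slide1.png',b[:,:,::-1])"
```

```text
t: 6.4
tcp_pos: [0.5975, -0.0295, 0.0665]
tool_rot: [-0.093, -0.701, 0.701, 0.092]
force: [2.2, -0.7, 0.3]
finger_gap: 0.835
at [-42.1  83.3] 0.0665 ang 90.02 cm [0.61 0.15 0.01] turn 0.0 F [-2.3  0.1  0.3] gap 0.835
```

View pics/slide1.png

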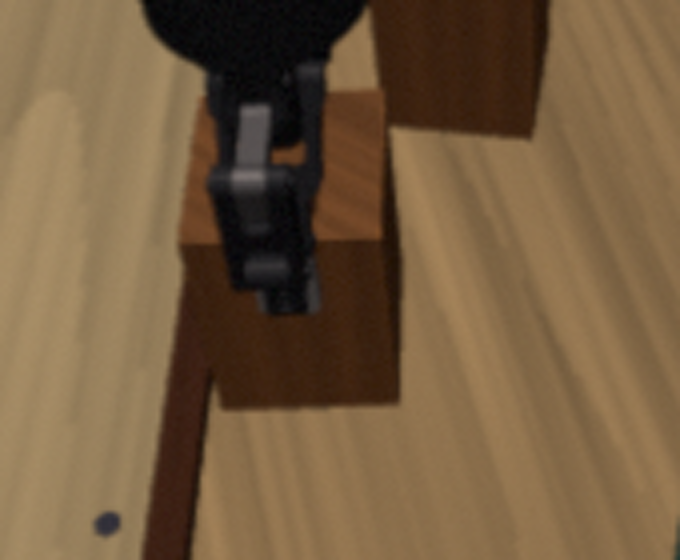

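The post is upright and square in the jaws. Its foot corner at crop (222,408) is still about 4 px (roughly 5–6 mm) short of the fence edge at (207,408). I'll creep up to contact.

```bash
python3 -m jog '[[[0.1,0,0],0],[[0.2,0,0],0],[[0.3,0,0],0],[[0.4,0,0],0],[[0.4,0,0],0]]'
python3 -c "
from h import *
go(-36,83.4,.065,90)"
python3 -m jog '[[[0.1,0,0],0],[[0.2,0,0],0],[[0.2,0,0],0]]'
python3 -c "
from h import *
go(-36,83.4,.065,90)"
```

```text
t: 6.87
tcp_pos: [0.5933, -0.0283, 0.0665]
tool_rot: [-0.093, -0.701, 0.701, 0.092]
force: [2.6, -0.6, 1.2]
finger_gap: 0.836
at [-37.7  83.3] 0.0665 ang 90.02 cm [0.17 0.15 0.01] turn 0.0 F [-2.7 -0.   1.2] gap 0.836
t: 7.12
tcp_pos: [0.5929, -0.0282, 0.0667]
tool_rot: [-0.094, -0.701, 0.701, 0.091]
force: [3.2, -1.9, 0.9]
finger_gap: 0.837
at [-37.3  83.3] 0.0667 ang 90.01 cm [0.13 0.16 0.01] turn 0.0 F [-3.6  1.   0.9] gap 0.837
```

```bash
python3 -m jog '[[[0.1,0,0],0],[[0.1,0,0],0],[[0.1,0,0],0]]'
python3 -c "
from h import *
go(-36,83.4,.065,90)"
python3 -m jog '[[[0.1,0,0],0],[[0.15,0,0],0],[[0.15,0,0],0]]'
python3 -c "
from h import *
go(-36,83.4,.065,90)"
```

```text
t: 7.37
tcp_pos: [0.5927, -0.0282, 0.0667]
tool_rot: [-0.094, -0.701, 0.701, 0.091]
force: [6.2, -2.2, 0.2]
finger_gap: 0.834
at [-37.1  83.3] 0.0667 ang 90.0 cm [0.11 0.17 0.01] turn 0.0 F [-6.6  0.5  0.2] gap 0.834
t: 7.62
tcp_pos: [0.5925, -0.0281, 0.0669]
tool_rot: [-0.096, -0.701, 0.701, 0.09]
force: [6.6, -3.5, -0.6]
finger_gap: 0.836
at [-36.9  83.3] 0.0669 ang 89.99 cm [0.09 0.19 0.01] turn -0.0 F [-7.3  1.6 -0.6] gap 0.836
```

```bash
python3 -m jog '[[[0,0,0],0],[[0,0,0],0],[[0,0,0],0],[[0,0,0],0],[[0,0,0],0]]' 8.54
python3 -c "
from h import *
go(-36,83.4,.065,90)"
python3 -m jog '[[[0,-1,0],0],[[0,-3,0],0],[[0,-6,0],0],[[0,-8,0],0],[[0,-8.5,0],0],[[-2,-8.5,0],0],[[-5,-8.5,0],0],[[-8,-8.5,0],0],[[-8,-8.5,0],0],[[-8,-8.5,0],0]]'
python3 -m jog '[[[0,0,0],0],[[0,0,0],0],[[0,0,0],0],[[0,0,0],0]]' 3
python3 -c "
from h import *
go(-120,83.4,.088,90)
S=snap('side')
b=cv2.resize(S['frame'][150:350,160:360],None,fx=3,fy=3,interpolation=cv2.INTER_CUBIC)
cv2.imwrite('pics/rel.png',b[:,:,::-1])"
```

```text
t: 8.03
tcp_pos: [0.5879, -0.0266, 0.0659]
tool_rot: [0.092, 0.701, -0.701, -0.093]
force: [-0.9, 0.2, 0.9]
finger_gap: 1.0
at [-32.1  83. ] 0.0659 ang 90.04 cm [-0.39  0.09  0.04] turn 0.001 F [ 0.9 -0.   0.9] gap 1.0
t: 8.87
tcp_pos: [0.6669, -0.0482, 0.1506]
tool_rot: [0.092, 0.701, -0.701, -0.093]
force: [-1.3, 0.5, -0.7]
finger_gap: 0.999
t: 9.2
tcp_pos: [0.6653, -0.0475, 0.1513]
tool_rot: [0.092, 0.701, -0.701, -0.093]
force: [1.0, 0.1, -0.4]
finger_gap: 0.451
at [-112.3   83.1] 0.1513 ang 90.04 cm [-0.78  6.33  0.03] turn 0.001 F [-1.  -0.4 -0.4] gap 0.451
```

View pics/rel.png

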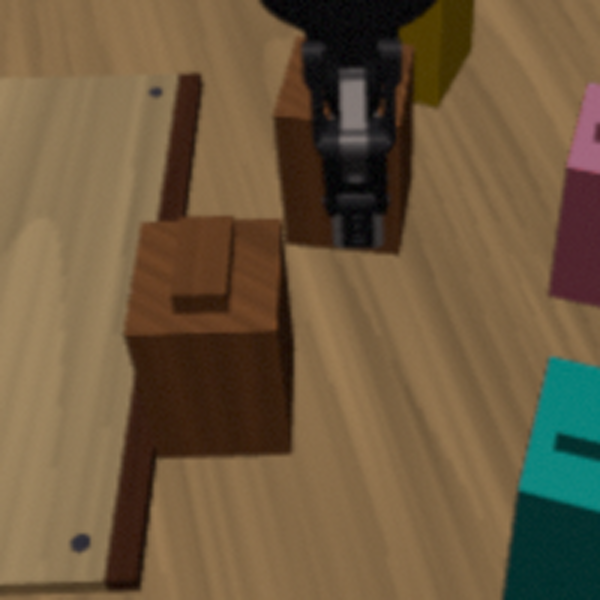

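The post stands upright with its foot corner (156,455) on the fence edge, and the gripper is behind it. Now I'll lower to the upper back face and start tipping slowly.

```bash
python3 -m jog '[[[0,2,0],0],[[0,4,0],0],[[0,6,0],0],[[0,6.3,0],0],[[0,6.3,0],0],[[1,6.3,0],0],[[1.8,6.3,0],0],[[2.4,6.3,0],0],[[2.4,6.3,0],0]]'
python3 -c "
from h import *
go(-84,83.4,.088,90)"
python3 -m jog '[[[0.3,0,0],0],[[0.6,0,0],0],[[0.9,0,0],0],[[1.2,0,0],0],[[1.5,0,0],0],[[1.8,0,0],0],[[2.1,0,0],0],[[2.1,0,0],0]]'
python3 -c "
from h import *
go(-66,83.4,.088,90)
S=snap('side')
b=cv2.resize(S['frame'][150:350,130:330],None,fx=2.5,fy=2.5,interpolation=cv2.INTER_CUBIC)
cv2.imwrite('pics/tip1.png',b[:,:,::-1])"
```

```text
t: 10.0
tcp_pos: [0.6419, -0.0411, 0.0893]
tool_rot: [0.092, 0.701, -0.701, -0.093]
force: [-0.6, -0.3, -0.0]
finger_gap: 0.354
at [-87.9  83. ] 0.0893 ang 90.04 cm [0.39 0.13 0.04] turn 0.001 F [ 0.5  0.4 -0. ] gap 0.354
t: 10.67
tcp_pos: [0.6261, -0.0371, 0.0903]
tool_rot: [-0.096, -0.701, 0.701, 0.089]
force: [4.5, -1.2, 5.6]
finger_gap: 0.352
at [-71.7  83.2] 0.0903 ang 90.01 cm [0.57 0.23 0.02] turn 0.0 F [-4.6 -0.   5.6] gap 0.352
```

View pics/tip1.png

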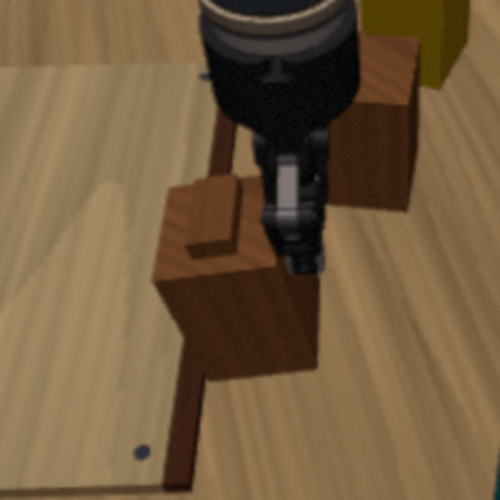

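The post is tipping squarely over the fence edge, with its back foot lifted. I'll continue forward with a slight rise.

```bash
python3 -m jog '[[[0.3,-0.1,0],0],[[0.6,-0.2,0],0],[[0.9,-0.3,0],0],[[1.2,-0.4,0],0],[[1.5,-0.5,0],0],[[1.8,-0.6,0],0],[[2.1,-0.7,0],0],[[2.4,-0.8,0],0],[[2.7,-0.9,0],0],[[3,-1,0],0],[[3.3,-1.1,0],0],[[3.6,-1.2,0],0],[[3.9,-1.3,0],0],[[4.2,-1.4,0],0],[[4.5,-1.5,0],0],[[4.8,-1.6,0],0],[[5,-1.7,0],0],[[5,-1.7,0],0]]'
python3 -c "
from h import *
go(-10,83.4,.11,90)
S=snap('side')
b=cv2.resize(S['frame'][150:350,100:300],None,fx=2.5,fy=2.5,interpolation=cv2.INTER_CUBIC)
cv2.imwrite('pics/tip2.png',b[:,:,::-1])"
```

```text
t: 12.22
tcp_pos: [0.5735, -0.0229, 0.1051]
tool_rot: [0.092, 0.701, -0.701, -0.093]
force: [0.3, -0.2, 0.1]
finger_gap: 0.35
at [-17.2  83.2] 0.1051 ang 90.03 cm [ 0.72 -0.49  0.02] turn 0.001 F [-0.4  0.1  0.1] gap 0.35
```

View pics/tip2.png

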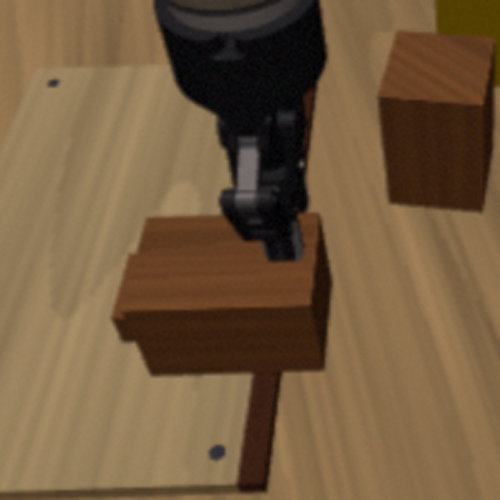

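The post lies flat on the board with the tenon pointing away from the fence. I'll withdraw clear and check.

```bash
python3 -m jog '[[[0,-3,0],0],[[0,-6,0],0],[[0,-10,0],0],[[0,-13,0],0],[[0,-13,3],0],[[0,-13,7],0],[[0,-13,11],0],[[0,-13,15],0],[[0,-13,19],0],[[0,-13,23],0],[[0,-13,27],0],[[0,-13,30],0],[[0,-13,30],0],[[0,-13,30],0]]'
python3 -c "
from h import *
go(-10,83.4,.11,90)
T=snap('top'); S=snap('side')
c=np.zeros((420,790,3),np.uint8)
c[:,:440]=cv2.resize(T['frame'][170:380,180:400],None,fx=2,fy=2); c[:400,445:785]=cv2.resize(S['frame'][150:350,110:280],None,fx=2,fy=2)
cv2.imwrite('pics/end.png',c[:,:,::-1])"
```

```text
t: 13.43
tcp_pos: [0.4961, -0.3147, 0.235]
tool_rot: [0.094, 0.701, -0.701, -0.094]
force: [-0.3, 0.1, -0.2]
finger_gap: 0.35
at [-18.2 385. ] 0.235 ang 89.81 cm [  0.92  12.51 -30.16] turn -0.003 F [ 0.3 -0.  -0.2] gap 0.35
```

View pics/end.png

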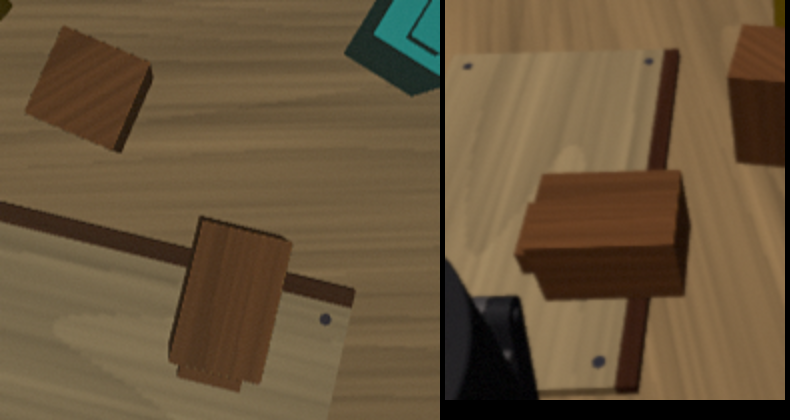

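```bash
python3 -c "
from h import *
T=snap('top')
f=lambda u,v,z:bf(ray(T,180+u/2,170+v/2,z))
c=[f(*p,.084) for p in [(203,222),(290,242),(260,382),(174,362)]];print(c)
d=(c[2]+c[3]-c[0]-c[1])/2;print('axis',d,np.degrees(np.arctan2(d[1],d[0])))
e=c[1]-c[0];print('foot edge deg',np.degrees(np.arctan2(-e[0],e[1])))
w=[f(*p,.11) for p in [(63,27),(152,67),(119,152),(26,114)]];print('plain',np.mean(w,0)); go(0,0,0)
"
```

```text
[array([-29.1,  47.3]), array([-30. , 116.1]), array([ 77.1, 117.6]), array([77.8, 50.7])]
axis [107.     2.45] 1.3116835100083752
foot edge deg 0.7494659953151506
plain [-105.45  -59.05]
at [-18.  381.8] 0.2351 ang 90.08 cm [  1.73  23.55 -38.16] turn None F [ 0.   0.2 -1.1] gap 0.348
```

```bash
python3 -c "
from h import *
S=snap('side')
for p,z in [((683,247),.084),((683,171),.084),((686,296),.012),((548,299),.012),((540,173),.084),((535,250),.084)]: print(p,bf(ray(S,110+(p[0]-445)/2,150+p[1]/2,z)))
go(-70,82,.17,90)
"
```

```text
(683, 247) [-37.7 125.4]
(683, 171) [-32.3  52.8]
(686, 296) [-31.3 120.9]
(548, 299) [ 77.6 119.6]
(540, 173) [80.1 50.5]
(535, 250) [ 68.6 124. ]
at [-18.1 381.6] 0.2352 ang 90.12 cm [ -5.25   6.54 -29.95] turn 0.002 F [-0.6 -0.2 -0.3] gap 0.353
```

Both views agree: flat, about 1° off square, but the foot is about 30 mm out instead of about 15. There is plenty of time left, so I'll give it a gentle low nudge on the foot with both fingertips. That brings it to the usual overhang and squares it.

```bash
python3 -m jog '[[[-2,0,-3],0],[[-4,0,-7],0],[[-5.2,0,-11],0],[[-5.2,0,-15],0],[[-5.2,0,-19],0],[[-5.2,0,-23],0],[[-5.2,0,-27],0],[[-5.2,0,-29],0],[[-5.2,0,-30],0],[[-5.2,0,-30],0],[[-5.2,4,-30],0],[[-5.2,8,-30],0],[[-5.2,12,-30],0],[[-5.2,16,-30],0],[[-5.2,18.5,-30],0],[[-5.2,19.5,-30],0],[[-5.2,19.5,-30],0],[[-5.2,19.5,-30],0]]'
python3 -c "
from h import *
go(-27,82,.04,90)
"
```

```text
t: 15.13
tcp_pos: [0.6253, -0.0378, 0.0409]
tool_rot: [-0.093, -0.701, 0.701, 0.092]
force: [0.0, -0.2, 0.2]
finger_gap: 0.349
at [-71.   84.1] 0.0409 ang 89.97 cm [ 4.4   0.08 -0.21] turn -0.0 F [-0.1  0.2  0.2] gap 0.349
```

```bash
python3 -m jog '[[[0.5,0,-0.2],0],[[1,0,-0.2],0],[[1.5,0,-0.2],0],[[2,0,-0.2],0],[[2.3,0,-0.2],0],[[2.6,0,-0.2],0],[[2.9,0,-0.2],0],[[3.2,0,-0.2],0],[[3.5,0,-0.2],0],[[3.8,0,-0.2],0],[[4.1,0,-0.2],0],[[4.4,0,-0.2],0],[[4.4,0,-0.2],0],[[4.4,0,-0.2],0]]'
python3 -c "
from h import *
go(-27,82,.04,90)"
python3 -m jog '[[[-1,0,0],0],[[-3,0,0],0],[[-4,0,0],0],[[-4,-4,0],0],[[-4,-8,0],0],[[-4,-12,0],0],[[-4,-16,0],0],[[-4,-18,0],0],[[-4,-18,3],0],[[-4,-18,7],0],[[-4,-18,11],0],[[-4,-18,15],0],[[-4,-18,19],0],[[-4,-18,23],0],[[-4,-18,27],0],[[-4,-18,30],0],[[-4,-18,30],0],[[-4,-18,30],0]]'
python3 -c "
from h import *
go(0,0,.2)
T=snap('top'); S=snap('side')
c=np.zeros((420,790,3),np.uint8)
c[:,:440]=cv2.resize(T['frame'][170:380,180:400],None,fx=2,fy=2); c[:400,445:785]=cv2.resize(S['frame'][150:350,110:280],None,fx=2,fy=2)
cv2.imwrite('pics/end2.png',c[:,:,::-1])"
```

```text
t: 16.3
tcp_pos: [0.5819, -0.0231, 0.0401]
tool_rot: [0.092, 0.701, -0.701, -0.093]
force: [1.6, -0.5, 0.2]
finger_gap: 0.354
at [-25.4  81.2] 0.0401 ang 90.03 cm [-0.16  0.01  0.08] turn 0.0 F [-1.7  0.1  0.2] gap 0.354
t: 17.8
tcp_pos: [0.5417, -0.3241, 0.219]
tool_rot: [0.092, 0.702, -0.7, -0.095]
force: [-0.9, 0.6, 0.5]
finger_gap: 0.35
at [-64.6 382.3] 0.219 ang 89.82 cm [  6.58   2.01 -38.21] turn None F [ 1.  -0.3  0.5] gap 0.35
```

View pics/end2.png

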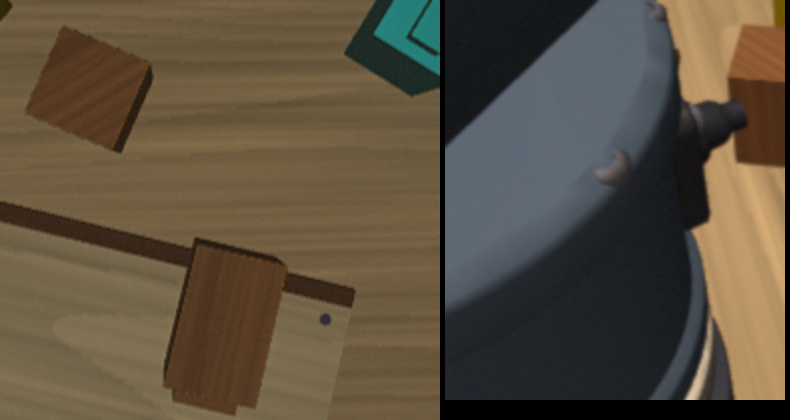

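The top view shows the post flat, with its foot edge from (197,243) to (286,264) just over the fence and the tenon at (205,402) pointing inwards. The plain post at (90,90) hasn't moved. In the side view the arm is in the way. One last measurement, then I'll hand in.

```bash
python3 -c "
from h import *
T=snap('top')
f=lambda u,v,z:bf(ray(T,180+u/2,170+v/2,z))
c=[f(*p,.084) for p in [(197,244),(286,264),(256,408),(168,387)]];print(c)
d=(c[2]+c[3]-c[0]-c[1])/2;print('axis',d,np.degrees(np.arctan2(d[1],d[0])))
print(manip.sense()['t'], workorder.sign_off())"
```

```text
[array([-11.8,  46.8]), array([-13.1, 116.8]), array([ 96.4, 119. ]), array([96.6, 50.7])]
axis [108.95   3.05] 1.6035474839389654
the job is handed in; nothing more can be done
17.95 None
```

The tenoned post end now lies flat on the board with its tenon pointing away from the fence, and I've handed the job in at about 18 s of the 45 s allowed.

- **Slide:** I didn't push it low as planned, because the gripper's knuckles and body would have hit the post high up. Instead I held it by its two sides and moved it level and upright until its foot met the fence. The arm stalled there with about 7 N on it. I kept the motion level, but had no direct measurement that the foot never left the bench.
- **Tip:** I let go, moved behind it and pushed its upper back face with both fingertips until it tipped over the fence edge.
- **Extra nudge:** It came to rest with its foot about 30 mm out, where about 15 mm was expected. I pushed the foot in gently along the board to correct that, which the task did not ask for.

**Last checks:**
- **Position:** The top camera puts the foot about 12 mm out from the fence.
- **Squareness:** The same picture gives the post's long sides about 1.6° off square and its foot edge about 1°. With a calibration good to only about 2 mm, that is close to what it can resolve.
- **Plain post end:** It read within 1 mm of its starting place before the nudge and looked unchanged afterwards. I didn't touch the coloured look-alikes.
- **Robot:** It was clear of everything at hand-in, and the highest force I read was about 7 N.
- **Not confirmed:** The arm blocked the side camera in the final picture. That view last confirmed the post lying flat before the nudge.

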